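# Refit the dryer's lint filter

## Robot

A 6-joint arm with a two-finger parallel gripper is mounted at the origin on the work surface. World frame = base frame: x ahead of the robot, y to its left, z up, the work surface at z = 0. Lengths are in m, angles in rad, forces in N, time in s.
With the tool pointing down it reaches from about 0.25 to 0.725 m from the base axis. Payload 9.7 kg.
Tool frame: the origin (TCP) lies between the finger pads; the fingertips stand bot.tcp_to_tips ahead of it and the grasp point (between the pads) lies 8 mm behind it (bot.tcp_to_tips is the distance from the TCP to the fingertips, in m); z points along the fingers, y is the line along which they close (so a half turn about z gives the same grasp; the last joint's range is limited). The gripper opens to 85 mm and grips with 20 to 120 N. Pads are 22 mm wide; open, the fingers measure 114 mm over their backs; the gripper's body (76 mm by 85 mm) begins 54 mm behind the grasp point. The pads swing forward as they close: fully open they stand 13 mm farther back than shut.
Start: joints at [1.203, 0.087, 0.176, 1.66, 0, 1.571], TCP at [0.198, 0.513, 0.242] pointing down, gripper open.
Joint ranges: [-3.13, 3.13], [-0.85, 1.81], [-1.15, 1.24], [-2.2, 2.28], [-1.44, 1.52], [-3.14, 3.14]. Speed limits (rad/s): [2.22, 2.22, 2.57, 3.14, 3.14, 3.14].

## Interface

Orientations are given as a unit quaternion [x, y, z, w].
In Python, from plant import bot gives the robot as it stands.
- The arm moves only by the tool send_rows, never from a script. Its argument "rows" is a list that holds one entry, the list of rows, each a list of 7 numbers: the shift along the tool's x, y, z each as a share of 0.03 m, from -1 to 1, then the turn, a rotation vector about the tool's x, y, z each as a share of 0.1 rad, from -1 to 1, then the finger opening in mm, from 0 to 85.4. In form: [[[dx, dy, dz, rx, ry, rz, jaw], ...]]. A call has 1 to 10 rows; each row shifts and turns the commanded pose from where the row before left it, along the tool's axes as they then stand; what a row does not reach is not made up. A row lasts 1/10 s, in which the tool goes at most 50 mm and 8.59 degrees, less where a joint would pass 70% of its speed; a pose out of reach is approached as far as the arm can. A call with a number of a shift or a turn outside -1 to 1 is refused whole. A call with a gripper value outside its range is refused whole. The fingers move at their own pace and stop on an object; the grip force is fixed at half the most. Time passes only in rows, so rows that do not move let the fingers close. It gives the time, the measured TCP pose, the force, the opening and the grip force at its end, in the units of the state.
- bot.sense(): the state, without advancing time (a new reading comes with each control period).
- bot.read_camera(name): name is "scene" or "top" or "wrist"; returns a dict with "pixels" (384x512x3 uint8, red, green, blue), "intrinsics" (3x3 intrinsics, pixels), "R" (3x3) and "t" (3): a world point X has camera coordinates R X + t. Camera axes: x right, y down, z forward; pixel columns grow to the right and rows downward; lengths in m; the calibration is good to about 2 mm. A picture is of the moment at which its call begins. There is no depth.
- bot.finish_job(): hands the job in; it is judged then, once.
The state is a dict: "time": time; "joint_positions": joint angles; "qd": joint speeds; "joint_torque": joint torques, N m; "ee_pos": TCP position; "ee_rot": TCP orientation; "force": force on the tool from outside, world axes, zero at the start; "torque": the same for the moment, N m; "width": finger opening in m; "gripper_force": force on a finger pad.
Only numpy, scipy, OpenCV 4.12 (cv2) and the standard library are available. Lean on these libraries where they do the work, as an engineer would, in place of code of your own. Each camera call takes 0.05 s, during which the arm holds its last target. There are 200 camera calls.

## Task

The dryer's filter box stands on the laundry counter, empty. Fit the long lint filter, the one with the tongue, into it: hook the tongue under the box's lip while the filter is tilted, then swing the other end down until the filter lies flat on the bottom of the box, and let go. Leave the short filter without a tongue where it lies.

Things in the scene. Friction and masses are not known exactly. Their poses are not given: they have to be found in the camera images.
- filter: Long filter, white frame, dark mesh, 0.3 kg, loose, flat at start. Origin: underside, below mid-handle (near the centre of mass); x lengthwise, z up. Frame x -53..65 mm, 100 wide, 14 thick. Tongue x -85..-53, 80 wide, 6 thick, level with the underside. Handle: bar across (along y) at x = 0, 16 wide in x, 70 long, z 36..58, on posts at its ends; pinch it along x.
- tongue (a point): Middle of the tip of the filter's tongue, at its underside (-85, 0, 0 mm in the filter's frame); same axes as the filter. With the filter home it lies 10 to 34 mm under the lip, at x -87..-63 mm in the housing's frame.
- housing: Filter box: white tray fixed to the counter, outside 186 (x) x 136 mm, turned up to 17 degrees. Origin: centre of underside, z up; lip at the -x end, nearest the robot. Inside x -87..87, y -62..62 mm, bottom at z 14, wall tops z 38. Lip: plate at z 38..43, full width, covering x -87..-53: a 24 mm gap below it; 140 mm open from lip to far wall, so the filter cannot drop straight in.
- short_filter: A filter for another machine, alike but shorter and without a tongue: 92 x 100 x 14 mm with the same handle across its middle; loose. Origin on its underside, below mid-handle. Leave it alone.
There are look-alikes about, which are no part of the job. What is shaped like the housing but purple is not meant.

How it is judged:
By the outcome, as a careful person would: the job done as asked, in the order asked, and still so for the second after the job is handed in, with the robot touching nothing.
It also fails if it takes over 38 s, if anything falls off the work surface, if the arm or the gripper's body presses on something with over 40 N, if the wrist force passes 120 N, or if a joint passes its speed limit or range.

## Working session

There is one attempt and no reset: what is moved stays moved. The work goes in short steps, Python scripts to look and compute and a tool call to move; the robot and the scene stay as the last step left them, time stands still between calls to the robot, and variables do not carry over. Pictures are saved under pics/ and viewed, at most 10 in all, crops included, and the job is handed in when it is done.

Besides the shell and the picture viewer there is one more tool, called after "Call:" as name([rows], argument=value, ...), one row to a line, values as JSON. send_rows: Moves the arm, as the interface text tells. Shift numbers are shares of 0.03 m and turn numbers shares of 0.1 rad, none past 1 either way. Its arguments: {"type":"object","properties":{"rows":{"type":"array","items":{"type":"array","items":{"type":"array","items":{"type":"number"}}}}},"required":["rows"]}

```bash
mkdir -p pics; ls
python3 - <<'E'
from plant import bot
import cv2,numpy as np,pickle
d={}
for n in ("scene","top"):
    d[n]=bot.read_camera(n); cv2.imwrite(f"pics/{n}0.png",d[n]["pixels"][:,:,::-1])
pickle.dump(d,open("cam0.pkl","wb"))
s=bot.sense();print({k:np.round(s[k],3).tolist() for k in s}, bot.tcp_to_tips)
for n in d: print(n,d[n]["intrinsics"].tolist(),d[n]["R"].round(3).tolist(),d[n]["t"])
E
```

```text
pics
{'time': 0.1, 'joint_positions': [1.203, 0.087, 0.175, 1.66, -0.0, 1.571], 'qd': [0.001, -0.002, 0.002, 0.001, 0.002, -0.0], 'joint_torque': [0.001, -52.156, 46.566, 0.016, 0.0, 0.0], 'ee_pos': [0.198, 0.513, 0.242], 'ee_rot': [0.183, 0.983, -0.001, -0.0], 'force': [0.319, 0.448, 0.151], 'torque': [-0.01, 0.018, 0.017], 'gripper_force': 0.0, 'width': 0.085} 0.011
scene [[346.84418519138393, 0.0, 256.5593682828064], [0.0, 346.84418519138393, 190.59917772477826], [0.0, 0.0, 1.0]] [[0.358, 0.934, 0.014], [0.688, -0.253, -0.68], [-0.632, 0.253, -0.733]] [-0.14181566 -0.26452701  1.14202673]
top [[433.53106034503855, 0.0, 256.65569909636844], [0.0, 433.53106034503855, 184.0649924630043], [0.0, 0.0, 1.0]] [[-0.025, -1.0, -0.017], [-0.991, 0.028, -0.13], [0.13, 0.014, -0.991]] [0.01309883 0.41479985 1.04700862]
```

View pics/top0.png

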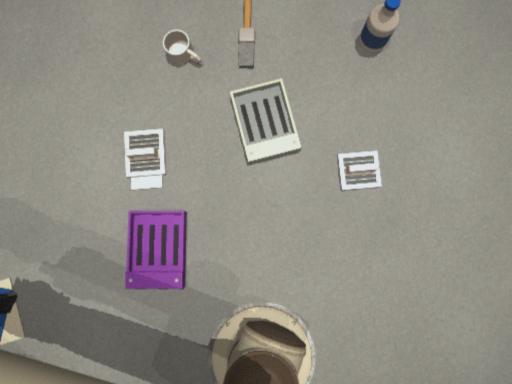

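View pics/scene0.png

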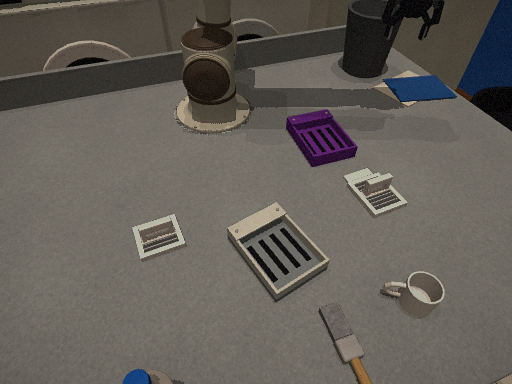

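Top view: candidates for the long filter are the framed piece with a tongue at (145,153), tongue toward the robot at (146,183), and the tongueless one at (360,170), which is the short filter. Candidates for the box are the white one at (265,120) and the purple one at (156,250), a decoy. I choose the filter at (145,153) and the box at (265,120), and check both in a crop.

```bash
cat > h.py <<'E'
import numpy as np,cv2
def cast(c,uv,z):
    uv=np.atleast_2d(np.asarray(uv,float)); K=c["intrinsics"];R=np.array(c["R"]);t=np.array(c["t"])
    d=(np.linalg.inv(K)@np.c_[uv,np.ones(len(uv))].T).T@R; o=-R.T@t
    return o+d*((z-o[2])/d[:,2])[:,None]
def proj(c,X):
    X=np.atleast_2d(X); p=(X@np.array(c["R"]).T+c["t"])@c["intrinsics"].T
    return p[:,:2]/p[:,2:]
def blob(c,box,thr=150,sat=60):
    x0,y0,x1,y1=box; h=cv2.cvtColor(c["pixels"][y0:y1,x0:x1],cv2.COLOR_RGB2HSV)
    m=((h[...,2]>thr)&(h[...,1]<sat)).astype(np.uint8)
    cs,_=cv2.findContours(m,cv2.RETR_EXTERNAL,cv2.CHAIN_APPROX_NONE)
    k=max(cs,key=cv2.contourArea); return k[:,0,:].astype(float)+[x0,y0]
E
python3 - <<'E'
import pickle,cv2,numpy as np
from h import *
d=pickle.load(open("cam0.pkl","rb")); c=d["top"]
a=c["pixels"][70:200,110:310,::-1]
cv2.imwrite("pics/crop0.png",cv2.resize(a,None,fx=4,fy=4,interpolation=cv2.INTER_CUBIC)[:,:])
for nm,b,z in (("filter",(115,120,175,195),.010),("house",(222,70,310,170),.038)):
    k=blob(c,b); w=cast(c,k,z)[:,:2]
    r=cv2.minAreaRect((w*1000).astype(np.float32)); print(nm,r,cv2.boxPoints(r).round(1).tolist())
    ap=cv2.approxPolyDP(k.astype(np.float32)[:,None],2.5,True)[:,0]; print(np.c_[ap,cast(c,ap,z)[:,:2]*1000].round(1).tolist())
E
```

```text
filter ((495.98309326171875, 287.38726806640625), (152.82363891601562, 196.26602172851562), 89.96035766601562) [[397.79998779296875, 211.0], [594.0999755859375, 210.89999389648438], [594.2000122070312, 363.70001220703125], [397.8999938964844, 363.8999938964844]]
[[115.0, 120.0, 594.2, 363.7], [115.0, 194.0, 401.9, 360.4], [161.0, 194.0, 398.7, 243.9], [161.0, 190.0, 408.8, 243.9], [163.0, 194.0, 398.6, 238.8], [174.0, 194.0, 397.8, 211.0], [174.0, 120.0, 589.5, 210.9]]
house ((577.8478393554688, -24.176239013671875), (220.6748504638672, 255.04562377929688), 88.37407684326172) [[447.20001220703125, -130.89999389648438], [702.2000122070312, -138.10000610351562], [708.4000244140625, 82.5], [453.5, 89.69999694824219]]
[[222.0, 72.0, 703.2, 82.6], [222.0, 169.0, 453.4, 86.4], [309.0, 169.0, 447.3, -127.7], [309.0, 72.0, 696.0, -137.9], [305.0, 73.0, 693.7, -127.7], [308.0, 70.0, 701.4, -135.6], [304.0, 70.0, 701.7, -125.5], [304.0, 75.0, 688.5, -125.0], [301.0, 70.0, 701.9, -117.9], [283.0, 70.0, 703.4, -72.3], [280.0, 73.0, 695.7, -64.5], [279.0, 70.0, 703.8, -62.2], [277.0, 74.0, 693.3, -56.8], [277.0, 70.0, 703.9, -57.1], [272.0, 73.0, 696.4, -44.2], [271.0, 70.0, 704.4, -41.9], [252.0, 70.0, 706.0, 6.3], [256.0, 73.0, 697.7, -3.7], [253.0, 75.0, 692.7, 4.1], [248.0, 70.0, 706.3, 16.4]]
```

View pics/crop0.png

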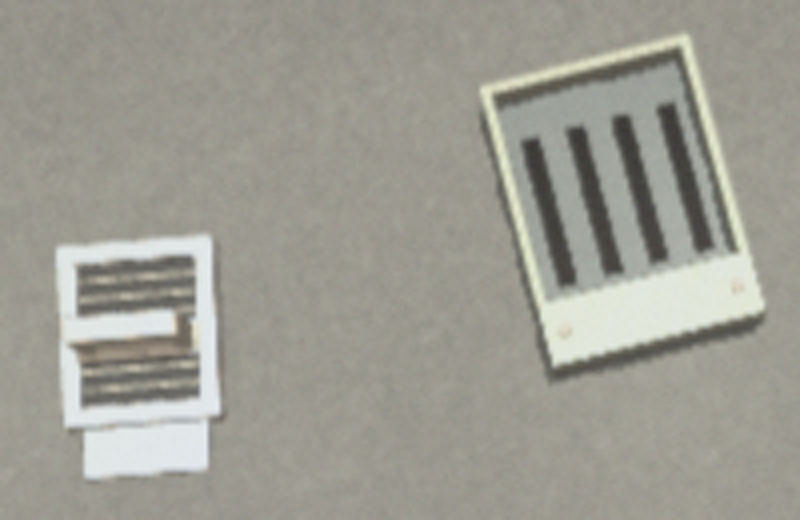

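The crop confirms the choice. The tongued filter has frame corners at crop (57,246), (211,236), (219,413), (66,427). The box corners are (482,87), (687,37), (763,308), (553,368), with the lip at the bottom, toward the robot.

```bash
cat >> h.py <<'E'
def fit(P,W):
    "2D rigid fit model P(mm)->W(m): returns x,y,yaw,resid mm"
    P=np.asarray(P,float)/1000;W=np.asarray(W)[:,:2];p=P-P.mean(0);w=W-W.mean(0)
    a=np.arctan2((p[:,0]*w[:,1]-p[:,1]*w[:,0]).sum(),(p*w).sum())
    R=np.array([[np.cos(a),-np.sin(a)],[np.sin(a),np.cos(a)]]);t=W.mean(0)-R@P.mean(0)
    return t.round(4),round(float(a),4),((W-P@R.T-t)*1000).round(1).tolist()
E
python3 - <<'E'
import pickle
from h import *
d=pickle.load(open("cam0.pkl","rb")); c=d["top"]
px=lambda L:np.array([[110+(x+.5)/4-.5,70+(y+.5)/4-.5] for x,y in L])
F=px([(57,246),(211,236),(219,413),(66,427)]);T=px([(86,478),(208,470)])
W=np.r_[cast(c,F,.014),cast(c,T,.006)]
print(fit([(65,50),(65,-50),(-53,-50),(-53,50),(-85,40),(-85,-40)],W))
H=px([(482,87),(687,37),(763,308),(553,368)])
W=np.r_[cast(c,H[:2],.038),cast(c,H[2:],.043)]
print(fit([(93,68),(93,-68),(-93,-68),(-93,68)],W))
for nm,b in (("filter",(115,120,175,195)),("house",(222,76,310,170))):
    k=blob(c,b,175,70); r=cv2.approxPolyDP(k.astype(np.float32)[:,None],2,True)[:,0]; print(nm,((r-[110,70]+.5)*4).round().tolist())
c=d["scene"]
E
```

```text
(array([0.5005, 0.2861]), 0.0495, [[0.0, -0.3], [-1.3, 0.6], [1.7, 1.0], [0.4, -1.8], [0.1, -0.9], [-0.9, 1.4]])
(array([ 0.5759, -0.0227]), 0.2276, [[0.3, -1.6], [-1.7, 0.5], [2.3, 1.7], [-0.8, -0.6]])
filter [[206.0, 234.0], [58.0, 246.0], [66.0, 426.0], [86.0, 430.0], [86.0, 478.0], [206.0, 470.0], [206.0, 418.0], [218.0, 414.0]]
house [[686.0, 34.0], [482.0, 86.0], [554.0, 362.0], [754.0, 314.0], [766.0, 302.0]]
```

```bash
cat >> h.py <<'E'
from scipy.spatial.transform import Rotation as Ro
FIL=np.array([.5005,.2861,0]);FY=.0495;HOU=np.array([.5759,-.0227,0]);HY=.2276
def frame(yaw,tilt=0):
    "filter rotation: yaw, far end up by tilt"
    return Ro.from_euler('z',yaw)*Ro.from_euler('y',-tilt)
TOOL=Ro.from_matrix(np.array([[0,1,0],[1,0,0],[0,0,-1]]).T) # tool axes in filter: x=+y, y=+x, z=-z
def rows(s,p1,R1,n,jaw):
    p=np.array(s["ee_pos"]);R=Ro.from_quat(s["ee_rot"]);w=(R.inv()*R1).as_rotvec()/n;d=(np.array(p1)-p)/n
    out=[]
    for i in range(n):
        out.append((np.r_[R.inv().apply(d)/.03,w/.1].round(2)+0.).tolist()+[jaw]); R=R*Ro.from_rotvec(w)
    return out
def show(r):
    for i in range(0,len(r),10): print([r[i:i+10]])
    print("max",np.abs(np.array(r)[:,:6]).max())
E
python3 - <<'E'
from plant import bot
from h import *
show(rows(bot.sense(),[.5005,.2861,.11],frame(FY)*TOOL,16,85))
E
```

```text
[[[-0.76, -0.21, 0.27, 0.0, 0.0, 0.72, 85], [-0.77, -0.16, 0.27, 0.0, 0.0, 0.72, 85], [-0.78, -0.1, 0.27, 0.0, 0.0, 0.72, 85], [-0.79, -0.05, 0.27, 0.0, 0.0, 0.72, 85], [-0.79, 0.01, 0.27, 0.0, 0.0, 0.72, 85], [-0.79, 0.07, 0.27, 0.0, 0.0, 0.72, 85], [-0.78, 0.12, 0.27, 0.0, 0.0, 0.72, 85], [-0.77, 0.18, 0.27, 0.0, 0.0, 0.72, 85], [-0.75, 0.23, 0.27, 0.0, 0.0, 0.72, 85], [-0.73, 0.29, 0.27, 0.0, 0.0, 0.72, 85]]]
[[[-0.71, 0.34, 0.27, 0.0, 0.0, 0.72, 85], [-0.69, 0.39, 0.27, 0.0, 0.0, 0.72, 85], [-0.66, 0.44, 0.27, 0.0, 0.0, 0.72, 85], [-0.62, 0.48, 0.27, 0.0, 0.0, 0.72, 85], [-0.59, 0.53, 0.27, 0.0, 0.0, 0.72, 85], [-0.55, 0.57, 0.27, 0.0, 0.0, 0.72, 85]]]
max 0.79
```

Call:
send_rows([
  [[-0.76,-0.21,0.27,0,0,0.72,85],[-0.77,-0.16,0.27,0,0,0.72,85],[-0.78,-0.1,0.27,0,0,0.72,85],[-0.79,-0.05,0.27,0,0,0.72,85],[-0.79,0.01,0.27,0,0,0.72,85],[-0.79,0.07,0.27,0,0,0.72,85],[-0.78,0.12,0.27,0,0,0.72,85],[-0.77,0.18,0.27,0,0,0.72,85],[-0.75,0.23,0.27,0,0,0.72,85],[-0.73,0.29,0.27,0,0,0.72,85]],
])

```text
time: 1.1
ee_pos: [0.3877, 0.3706, 0.1606]
ee_rot: [0.519, 0.855, -0.0, -0.0]
force: [0.3, -0.5, 0.2]
width: 0.0845
gripper_force: 0.0
```

Call:
send_rows([
  [[-0.71,0.34,0.27,0,0,0.72,85],[-0.69,0.39,0.27,0,0,0.72,85],[-0.66,0.44,0.27,0,0,0.72,85],[-0.62,0.48,0.27,0,0,0.72,85],[-0.59,0.53,0.27,0,0,0.72,85],[-0.55,0.57,0.27,0,0,0.72,85],[0,0,0,0,0,0,85]],
])

```text
time: 1.8
ee_pos: [0.5019, 0.2842, 0.1108]
ee_rot: [0.69, 0.723, -0.001, -0.0]
force: [-0.1, -0.2, 0.1]
width: 0.0847
gripper_force: 0.0
```

Run:
```python
from plant import bot
from h import *
s=bot.sense();print(s["ee_pos"],s["joint_positions"],s["time"])
c=bot.read_camera("wrist");cv2.imwrite("pics/w1.png",c["pixels"][:,:,::-1])
Rf=frame(FY)
P=np.array([[8,35,58],[8,-35,58],[-8,-35,58],[-8,35,58],[65,50,14],[65,-50,14],[-53,-50,14],[-53,50,14]])/1000
print(proj(c,Rf.apply(P)+FIL).round(1).tolist())
show(rows(s,[.5005,.2861,.040],Rf*TOOL,4,85))
```

```text
[0.50190839 0.28415907 0.11079609] [ 5.15407002e-01  1.42981971e-01 -1.64445215e-02  1.41387664e+00
 -5.12955483e-04  2.03953361e+00] 1.8
[[265.4, 161.3], [264.5, 250.7], [243.8, 250.7], [242.5, 161.3], [331.2, 134.0], [322.9, 241.3], [198.4, 241.4], [191.3, 134.3]]
[[[0.02, -0.01, 0.59, -0.01, 0.0, -0.01, 85], [0.02, -0.01, 0.59, -0.01, 0.0, -0.01, 85], [0.02, -0.01, 0.59, -0.01, 0.0, -0.01, 85], [0.02, -0.01, 0.59, -0.01, 0.0, -0.01, 85]]]
max 0.59
```

View pics/w1.png

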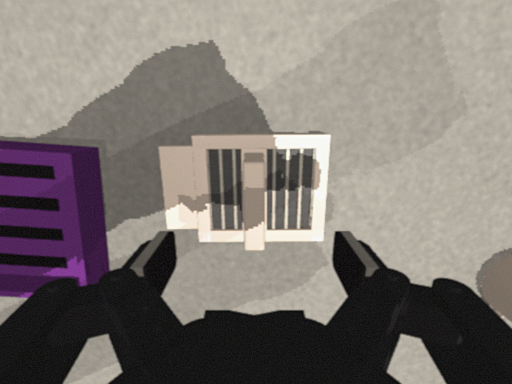

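The wrist view shows the handle at (254,200) and the frame from (193,134) to (325,241), matching the predicted projections. I descend and grip.

Call:
send_rows([
  [[0.02,-0.01,0.59,-0.01,0,-0.01,85],[0.02,-0.01,0.59,-0.01,0,-0.01,85],[0.02,-0.01,0.59,-0.01,0,-0.01,85],[0.02,-0.01,0.59,-0.01,0,-0.01,85],[0,0,0,0,0,0,0],[0,0,0,0,0,0,0],[0,0,0,0,0,0,0],[0,0,0,0,0,0,0],[0,0,0,0,0,0,0],[0,0,0,0,0,0,0]],
])

```text
time: 2.85
ee_pos: [0.5004, 0.2887, 0.0431]
ee_rot: [0.687, 0.726, 0.002, 0.002]
force: [0.7, 0.7, 6.6]
width: 0.0153
gripper_force: 59.8
```

Run:
```python
from plant import bot
from h import *
s=bot.sense();print(s["ee_pos"],s["width"],s["gripper_force"],(Ro.from_quat(s["ee_rot"])*TOOL.inv()).as_euler('zyx'))
```

```text
[0.5004074  0.28873826 0.04305452] 0.01532625513756314 59.76134240627289 [ 0.05496135 -0.00575195  0.00126142]
```

Call:
send_rows([
  [[0,0,-0.4,0,0,0,0],[0,0,-0.8,0,0,0,0],[0,0,-0.9,0,0,0,0],[0,0,-0.9,0,0,0,0],[0,0,-0.9,0,0,0,0],[0,0,-0.6,0,0,0,0],[0,0,0,0,0,0,0],[0,0,0,0,0,0,0]],
])

```text
time: 3.65
ee_pos: [0.4991, 0.2883, 0.1765]
ee_rot: [0.687, 0.726, 0.001, 0.001]
force: [0.0, -0.0, -2.6]
width: 0.015
gripper_force: 58.9
```

Run:
```python
from plant import bot
from h import *
s=bot.sense();p=np.array(s["ee_pos"]);Rf=Ro.from_quat(s["ee_rot"])*TOOL.inv()
print(p,s["width"],s["force"],Rf.as_euler('zyx'))
c=bot.read_camera("wrist");cv2.imwrite("pics/w2.png",c["pixels"][:,:,::-1])
P=np.array([[8,35,58],[8,-35,58],[-8,-35,58],[-8,35,58],[65,50,14],[65,-50,14],[-53,-50,14],[-53,50,14],[-85,40,6],[-85,-40,6]])/1000
for o in ([0,.0026,.043],[0,0,.043]): print(proj(c,Rf.apply(P-o)+p).round(1).tolist())
```

```text
[0.49911273 0.2882756  0.17648152] 0.014959276708166346 [ 0.02260849 -0.01060561 -2.61260666] [ 5.49442489e-02 -3.67165336e-03  4.49788324e-05]
[[274.1, 198.2], [271.3, 322.8], [241.3, 322.8], [239.4, 198.1], [363.8, 151.6], [347.6, 292.7], [180.9, 292.6], [168.4, 151.5], [123.9, 165.2], [138.7, 273.6]]
[[274.2, 192.8], [271.4, 318.8], [241.2, 318.8], [239.3, 192.7], [364.3, 147.3], [348.0, 289.6], [180.6, 289.5], [168.0, 147.2], [123.3, 161.2], [138.3, 270.5]]
```

View pics/w2.png

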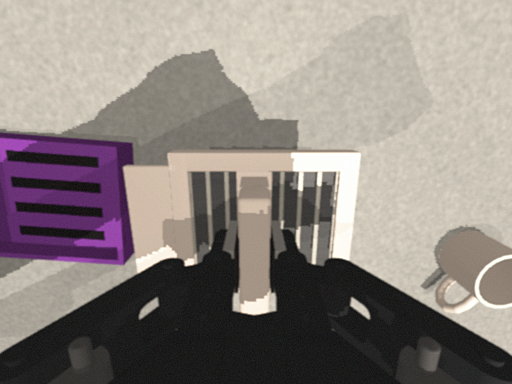

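The wrist view shows the filter held level, with frame corners at (169,151) and (359,151) within 3 mm of prediction, and the handle between the pads at (254,240). Next I tilt it and carry it over the box.

```bash
cat >> h.py <<'E'
O=np.array([0,.0025,.044])
def tcp(tip,tilt,yaw=HY):
    "TCP pose for the tongue tip (housing frame, mm) and tilt"
    R=frame(yaw,tilt); return HOU+frame(HY).apply(np.array(tip)/1000)+R.apply(O+[.085,0,0]),R*TOOL
def tipnow(s):
    Rf=Ro.from_quat(s["ee_rot"])*TOOL.inv(); w=np.array(s["ee_pos"])-Rf.apply(O+[.085,0,0])
    return (frame(HY).inv().apply(w-HOU)*1000).round(1),(frame(HY).inv()*Rf).as_euler('zyx').round(3)
E
python3 - <<'E'
from plant import bot
from h import *
p,R=tcp([-42,0,75],.33);print(p)
show(rows(bot.sense(),p,R,14,0))
E
```

```text
[ 0.59886865 -0.01481398  0.14416952]
[[[-0.73, 0.2, 0.08, -0.23, 0.02, -0.12, 0], [-0.74, 0.19, 0.08, -0.23, 0.02, -0.12, 0], [-0.74, 0.18, 0.08, -0.23, 0.02, -0.12, 0], [-0.74, 0.17, 0.08, -0.23, 0.02, -0.12, 0], [-0.74, 0.15, 0.09, -0.23, 0.02, -0.12, 0], [-0.74, 0.14, 0.09, -0.23, 0.02, -0.12, 0], [-0.75, 0.13, 0.09, -0.23, 0.02, -0.12, 0], [-0.75, 0.12, 0.09, -0.23, 0.02, -0.12, 0], [-0.75, 0.11, 0.09, -0.23, 0.02, -0.12, 0], [-0.75, 0.1, 0.09, -0.23, 0.02, -0.12, 0]]]
[[[-0.75, 0.09, 0.09, -0.23, 0.02, -0.12, 0], [-0.75, 0.08, 0.09, -0.23, 0.02, -0.12, 0], [-0.75, 0.06, 0.09, -0.23, 0.02, -0.12, 0], [-0.76, 0.05, 0.09, -0.23, 0.02, -0.12, 0]]]
max 0.76
```

Call:
send_rows([
  [[-0.73,0.2,0.08,-0.23,0.02,-0.12,0],[-0.74,0.19,0.08,-0.23,0.02,-0.12,0],[-0.74,0.18,0.08,-0.23,0.02,-0.12,0],[-0.74,0.17,0.08,-0.23,0.02,-0.12,0],[-0.74,0.15,0.09,-0.23,0.02,-0.12,0],[-0.74,0.14,0.09,-0.23,0.02,-0.12,0],[-0.75,0.13,0.09,-0.23,0.02,-0.12,0],[-0.75,0.12,0.09,-0.23,0.02,-0.12,0],[-0.75,0.11,0.09,-0.23,0.02,-0.12,0],[-0.75,0.1,0.09,-0.23,0.02,-0.12,0]],
])

```text
time: 4.7
ee_pos: [0.5698, 0.0709, 0.1523]
ee_rot: [0.638, 0.761, 0.091, 0.072]
force: [0.8, 0.3, -2.1]
width: 0.015
gripper_force: 58.9
```

Call:
send_rows([
  [[-0.75,0.09,0.09,-0.23,0.02,-0.12,0],[-0.75,0.08,0.09,-0.23,0.02,-0.12,0],[-0.75,0.06,0.09,-0.23,0.02,-0.12,0],[-0.76,0.05,0.09,-0.23,0.02,-0.12,0],[0,0,0,0,0,0,0],[0,0,0,0,0,0,0]],
])

```text
time: 5.3
ee_pos: [0.5978, -0.0149, 0.1441]
ee_rot: [0.616, 0.771, 0.126, 0.1]
force: [0.0, 0.6, -2.5]
width: 0.0152
gripper_force: 58.8
```

Run:
```python
from plant import bot
from h import *
s=bot.sense();print(tipnow(s),s["width"],s["force"])
Rf=Ro.from_quat(s["ee_rot"])*TOOL.inv();p=np.array(s["ee_pos"])
P=np.array([[-85,40,0],[-85,-40,0],[-53,50,14],[-53,-50,14],[65,50,14],[65,-50,14]])/1000
H=np.array([[-53,62,43],[-53,-62,43],[-93,68,43],[-93,-68,43],[93,68,38],[93,-68,38]])/1000
ims=[]
for n,b in (("scene",(200,130,400,330)),("top",(200,40,330,170))):
    c=bot.read_camera(n);x0,y0,x1,y1=b
    print(n,"filter",proj(c,Rf.apply(P-O)+p).round(1).tolist(),"house",proj(c,frame(HY).apply(H)+HOU).round(1).tolist())
    ims.append(cv2.resize(c["pixels"][y0:y1,x0:x1,::-1],(400,400),interpolation=cv2.INTER_CUBIC))
cv2.imwrite("pics/h3.png",np.hstack(ims))
```

```text
(array([-43.5,   0.6,  75.3]), array([-0.005, -0.324, -0.001])) 0.015230994227474136 [ 0.04691902  0.61627338 -2.54685319]
scene filter [[281.1, 210.4], [250.4, 226.5], [293.0, 209.2], [253.3, 230.3], [332.1, 235.3], [289.0, 261.3]] house [[285.1, 212.7], [239.2, 237.3], [276.9, 200.7], [227.3, 226.1], [329.9, 258.7], [277.0, 292.5]]
top filter [[253.1, 136.3], [285.3, 128.1], [246.0, 124.5], [287.1, 114.2], [233.5, 74.4], [275.6, 63.9]] house [[246.0, 145.3], [294.5, 132.8], [247.6, 161.3], [301.1, 147.5], [229.5, 91.5], [281.6, 78.2]]
```

View pics/h3.png

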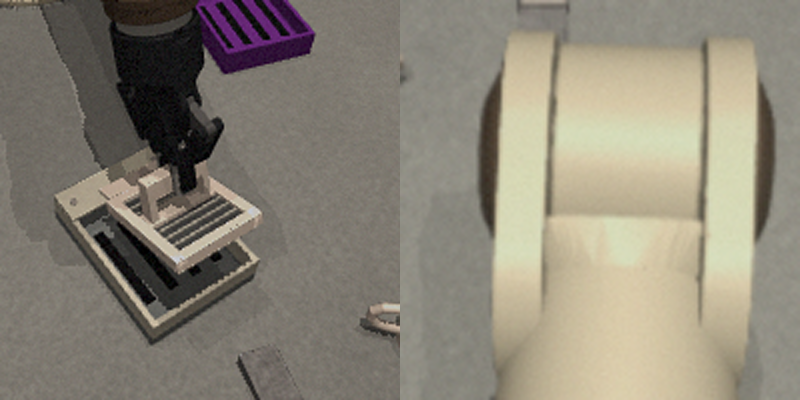

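The scene view shows the tilted filter above the box. Its tongue corner at crop (100,191) and far corners at (261,211) and (178,262) agree with the projections to about 2 mm, as do the box corners (56,193) and (152,325). I lower it, then slide the tongue under the lip.

Run:
```python
from plant import bot
from h import *
s=bot.sense()
p,R=tcp([-42,0,20],.33);r1=rows(s,p,R,5,0);show(r1)
s2={"ee_pos":p,"ee_rot":R.as_quat()}
p,R=tcp([-72,0,20],.33);show(rows(s2,p,R,4,0))
```

```text
[[[-0.01, -0.12, 0.35, -0.01, 0.0, -0.01, 0], [-0.01, -0.12, 0.35, -0.01, 0.0, -0.01, 0], [-0.01, -0.12, 0.35, -0.01, 0.0, -0.01, 0], [-0.01, -0.12, 0.35, -0.01, 0.0, -0.01, 0], [-0.01, -0.12, 0.35, -0.01, 0.0, -0.01, 0]]]
max 0.35
[[[0.0, -0.24, -0.08, 0.0, 0.0, 0.0, 0], [0.0, -0.24, -0.08, 0.0, 0.0, 0.0, 0], [0.0, -0.24, -0.08, 0.0, 0.0, 0.0, 0], [0.0, -0.24, -0.08, 0.0, 0.0, 0.0, 0]]]
max 0.24
```

Call:
send_rows([
  [[-0.01,-0.12,0.35,-0.01,0,-0.01,0],[-0.01,-0.12,0.35,-0.01,0,-0.01,0],[-0.01,-0.12,0.35,-0.01,0,-0.01,0],[-0.01,-0.12,0.35,-0.01,0,-0.01,0],[-0.01,-0.12,0.35,-0.01,0,-0.01,0],[0,0,0,0,0,0,0],[0,0,0,0,0,0,0]],
])

```text
time: 6.1
ee_pos: [0.5989, -0.0161, 0.0901]
ee_rot: [0.613, 0.773, 0.129, 0.103]
force: [-0.7, 0.6, -2.2]
width: 0.0148
gripper_force: 58.7
```

Run:
```python
from plant import bot
from h import *
s=bot.sense();print(tipnow(s),s["force"])
p,R=tcp([-72,0,20],.33);show(rows(s,p,R,5,0))
```

```text
(array([-42.1,  -1.4,  20.8]), array([ 0.002, -0.331, -0.001])) [-0.73661809  0.59999558 -2.21537626]
[[[0.01, -0.19, -0.06, 0.0, 0.0, 0.0, 0], [0.01, -0.19, -0.06, 0.0, 0.0, 0.0, 0], [0.01, -0.19, -0.06, 0.0, 0.0, 0.0, 0], [0.01, -0.19, -0.06, 0.0, 0.0, 0.0, 0], [0.01, -0.19, -0.06, 0.0, 0.0, 0.0, 0]]]
max 0.19
```

Call:
send_rows([
  [[0.01,-0.19,-0.06,0,0,0,0],[0.01,-0.19,-0.06,0,0,0,0],[0.01,-0.19,-0.06,0,0,0,0],[0.01,-0.19,-0.06,0,0,0,0],[0.01,-0.19,-0.06,0,0,0,0],[0,0,0,0,0,0,0],[0,0,0,0,0,0,0]],
])

```text
time: 6.8
ee_pos: [0.5696, -0.0214, 0.0898]
ee_rot: [0.613, 0.773, 0.129, 0.104]
force: [0.7, 0.2, -3.3]
width: 0.0151
gripper_force: 58.9
```

Run:
```python
from plant import bot
from h import *
s=bot.sense();print(tipnow(s),s["force"])
Rf=Ro.from_quat(s["ee_rot"])*TOOL.inv();p=np.array(s["ee_pos"])
P=np.array([[65,50,14],[65,-50,14],[-53,-50,14]])/1000
c=bot.read_camera("scene");print(proj(c,Rf.apply(P-O)+p).round(1).tolist())
cv2.imwrite("pics/s4.png",cv2.resize(c["pixels"][170:320,210:360,::-1],(600,600),interpolation=cv2.INTER_CUBIC))
q={"ee_pos":s["ee_pos"],"ee_rot":s["ee_rot"]}
for tip,t,n in (([-72,0,17],.16,4),([-72,0,15.5],0.0,4)):
    p,R=tcp(tip,t);show(rows(q,p,R,n,0));q={"ee_pos":p,"ee_rot":R.as_quat()}
```

```text
(array([-71.8,  -0.1,  20.5]), array([ 0.002, -0.332, -0.001])) [ 0.68069196  0.24201269 -3.30815519]
[[317.7, 241.0], [277.5, 265.2], [245.6, 236.7]]
[[[0.0, 0.04, 0.15, 0.43, 0.0, 0.01, 0], [0.0, 0.05, 0.15, 0.43, 0.0, 0.01, 0], [0.0, 0.05, 0.15, 0.43, 0.0, 0.01, 0], [0.0, 0.06, 0.15, 0.43, 0.0, 0.01, 0]]]
max 0.43
[[[0.0, 0.05, 0.13, 0.4, 0.0, 0.0, 0], [0.0, 0.05, 0.13, 0.4, 0.0, 0.0, 0], [0.0, 0.06, 0.13, 0.4, 0.0, 0.0, 0], [0.0, 0.06, 0.12, 0.4, 0.0, 0.0, 0]]]
max 0.4
```

View pics/s4.png

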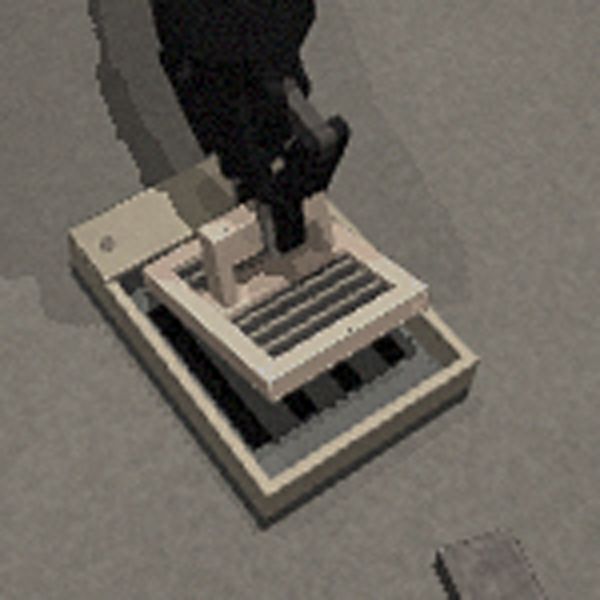

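The tongue is hidden under the lip (lip edge from (115,280) to (195,235) in the crop) and the far end is raised at (270,380), with no contact force. I swing it down.

Call:
send_rows([
  [[0,0.04,0.15,0.43,0,0.01,0],[0,0.05,0.15,0.43,0,0.01,0],[0,0.05,0.15,0.43,0,0.01,0],[0,0.06,0.15,0.43,0,0.01,0],[0,0,0,0,0,0,0],[0,0,0,0,0,0,0]],
])

```text
time: 7.45
ee_pos: [0.5801, -0.0189, 0.0734]
ee_rot: [0.621, 0.78, 0.062, 0.05]
force: [-0.5, 0.3, -2.4]
width: 0.0151
gripper_force: 59.2
```

Call:
send_rows([
  [[0,0.05,0.13,0.4,0,0,0],[0,0.05,0.13,0.4,0,0,0],[0,0.06,0.13,0.4,0,0,0],[0,0.06,0.12,0.4,0,0,0],[0,0,0,0,0,0,0],[0,0,0,0,0,0,0]],
])

```text
time: 8.05
ee_pos: [0.5877, -0.0172, 0.0592]
ee_rot: [0.623, 0.782, 0.0, 0.001]
force: [-0.7, 0.7, -2.5]
width: 0.0151
gripper_force: 59.3
```

Run:
```python
from plant import bot
from h import *
s=bot.sense();print(tipnow(s),s["force"],s["torque"])
```

```text
(array([-72.2,   0.3,  15.1]), array([-0.002, -0.001, -0.001])) [-0.69854541  0.6945789  -2.48900724] [ 0.00848089 -0.00455664 -0.02718296]
```

Call:
send_rows([
  [[0,0,0.03,0,0,0,0],[0,0,0.03,0,0,0,0],[0,0,0,0,0,0,0],[0,0,0,0,0,0,0]],
])

```text
time: 8.45
ee_pos: [0.5877, -0.0173, 0.0576]
ee_rot: [0.623, 0.782, -0.0, 0.0]
force: [-0.6, -0.5, -2.9]
width: 0.015
gripper_force: 59.3
```

Call:
send_rows([
  [[0,0,0.04,0,0,0,0],[0,0,0.04,0,0,0,0],[0,0,0,0,0,0,0],[0,0,0,0,0,0,0]],
])

```text
time: 8.85
ee_pos: [0.5878, -0.0173, 0.0571]
ee_rot: [0.623, 0.782, 0.0, 0.001]
force: [-7.3, 0.7, 14.1]
width: 0.0148
gripper_force: 61.5
```

The filter is on the bottom. I ease off and open, then retreat straight up.

Call:
send_rows([
  [[0,0,-0.04,0,0,0,0],[0,0,0,0,0,0,20],[0,0,0,0,0,0,40],[0,0,0,0,0,0,50],[0,0,0,0,0,0,50],[0,0,0,0,0,0,50],[0,0,-0.2,0,0,0,50],[0,0,-0.4,0,0,0,50],[0,0,-0.8,0,0,0,50],[0,0,-0.9,0,0,0,50]],
])

```text
time: 9.85
ee_pos: [0.5875, -0.0172, 0.1264]
ee_rot: [0.623, 0.782, -0.0, -0.0]
force: [0.1, -1.0, 0.5]
width: 0.0499
gripper_force: 0.0
```

Call:
send_rows([
  [[0,0,-0.9,0,0,0,50],[0,-0.9,-0.9,0,0,0,50],[0,-0.9,-0.6,0,0,0,50],[0,-0.9,0,0,0,0,50],[0,-0.9,0,0,0,0,50],[0,-0.9,0,0,0,0,50],[0,-0.9,0,0,0,0,50],[0,0,0,0,0,0,50]],
])

```text
time: 10.65
ee_pos: [0.4279, -0.0538, 0.1991]
ee_rot: [0.623, 0.782, 0.0, 0.001]
force: [1.1, 0.1, 1.1]
width: 0.0498
gripper_force: 0.0
```

Run:
```python
from plant import bot
from h import *
s=bot.sense();print(s["ee_pos"],s["force"])
ims=[]
P=frame(HY).apply(np.array([[78,50,28],[78,-50,28],[-40,-50,28],[-40,50,28]])/1000)+HOU
for n,b in (("scene",(210,170,360,320)),("top",(215,60,315,160))):
    c=bot.read_camera(n);x0,y0,x1,y1=b;k=400/(x1-x0)
    print(n,((proj(c,P)-[x0,y0]+.5)*k).round().tolist())
    ims.append(cv2.resize(c["pixels"][y0:y1,x0:x1,::-1],(400,400),interpolation=cv2.INTER_CUBIC))
cv2.imwrite("pics/f5.png",np.hstack(ims))
```

```text
[ 0.42793216 -0.05377747  0.1990685 ] [1.05159089 0.10052737 1.09854555]
scene [[289.0, 242.0], [187.0, 306.0], [101.0, 196.0], [198.0, 142.0]]
top [[94.0, 148.0], [246.0, 110.0], [294.0, 284.0], [140.0, 324.0]]
```

View pics/f5.png

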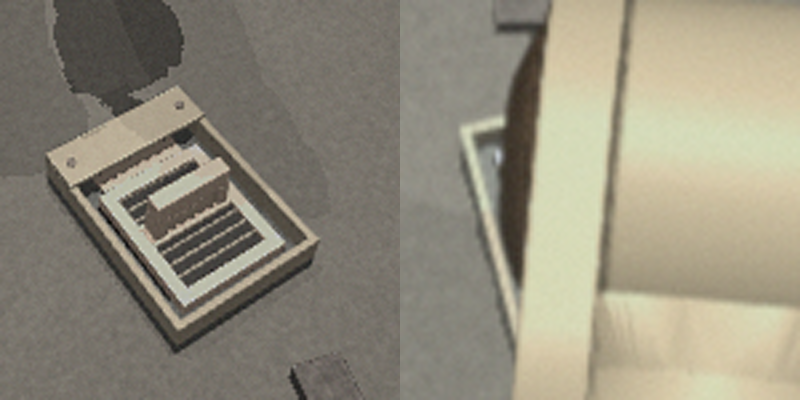

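The filter lies flat in the box, with frame corners at (285,242), (187,303), (101,196) matching the flat-home prediction. The tongue runs under the lip and the gripper is clear.

```bash
python3 -c "
from plant import bot
print(bot.finish_job())"
```

```text
the job is handed in; nothing more can be done
None
```

The long filter lies flat in the white filter box with its tongue under the lip. I let go and moved the gripper clear, left the short filter untouched, and handed the job in at about 11 s.

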